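# Move the washed tamper and spout from the pocket tray to the draining rack

### The job

Lift the tamper out of its pocket in the grey tray and stand it upright in the first bay of the steel draining rack, the bay beside the loop handle; after that, pluck the twin-armed spout from the tray and stand it upright in the middle bay. Set both down gently and let go, and leave the other parts, the cup, the tray and the rack where they are.

Things in the scene. Friction and masses are not known exactly. Their poses are not given: they have to be found in the camera images.
- tray: flat grey plastic pocket tray, 210 x 210 mm (238 mm along y over its two lips), 20 mm high, 1.5 kg, standing loose on the table. Origin: centre of its underside, z up. Four round pockets 68 mm across and 14 mm deep, centres at x = +-50 mm, y = +-50 mm of its frame, pocket floors 6 mm above the table. Each pocket holds one part; which part is in which pocket varies
- rack: low stainless draining rack, 256 mm long (x) x 88 mm (y), 18 mm high, 1.5 kg, standing loose on the table. Origin: centre of its underside, z up. Three square bays in a row along its x axis, each 80 x 80 mm inside, walls 4 mm thick, floor 4 mm above the table. A loop handle sticks out 26 mm at the -x end and marks the first bay; it reaches 24 mm above the table
- bay1 (a point): centre of the floor of the first bay, beside the loop handle (rack frame x = -84 mm); empty at the start
- bay2 (a point): centre of the floor of the middle bay (rack frame x = 0); empty at the start
- bay3 (a point): centre of the floor of the last bay, farthest from the loop handle (rack frame x = +84 mm); holds the filter basket
- tamper: coffee tamper, 90 mm high, about 0.38 kg: round metal foot 58 mm in diameter, 30 mm high, and above it a black knob up to 38 mm in diameter, from 30 to 90 mm. Stands upright in a tray pocket. Origin: centre of the foot's underside, z up along the knob
- spout: metal twin spout, 51 mm high, 0.13 kg: round foot 38 mm in diameter, narrowing to a neck at 30 mm; above it two pipe arms (14 mm thick) part to +y and -y, 60 mm over both. Stands upright in a tray pocket at any yaw. Origin: centre of underside, z up. Grip it across its x axis, fingertips 15 to 25 mm above the origin, pads on neck and arms
- spare_knob: black control knob, 38 mm in diameter, 33 mm high, in a tray pocket; stays there. Origin: centre of underside
- steam_tip: pale tapered steam tip lying in a tray pocket, 59 mm long (y), 21 mm thick; stays there. Origin: centre of underside
- basket: round metal filter basket, 69 mm in diameter, 26 mm high, in the rack's last bay; stays there. Origin: centre of underside
- cup: blue-grey espresso cup beside the rack, 61 mm (x) x 89 mm (y) with its handle to -y, 52 mm high; stays there. Origin: centre of underside

How it is judged:
On the way, in this order (a step that is already met when the one before it is completed fails the run):
1. the tamper stands upright in the first bay, let go, while the spout is still in its pocket (horizontal distance between tamper and bay1 below 0.03 m and z of tamper in the frame of rack below 0.012 m and angle between tamper's own z axis and vertical below 0.15 rad and linear speed of tamper below 0.03 m/s and contact force between tamper and the fingers below 0.1 N and distance of spout from where it was at the start of the episode below 0.02 m), for 0.2 s.
2. the spout stands upright in the middle bay, let go (horizontal distance between spout and bay2 below 0.03 m and z of spout in the frame of rack below 0.012 m and angle between spout's own z axis and vertical below 0.15 rad and linear speed of spout below 0.03 m/s and contact force between spout and the fingers below 0.1 N), for 0.2 s.
At the end, for the whole second after the job is handed in: Tamper in the first bay and spout in the middle bay, each within 30 mm of the bay's centre, underside under 12 mm above the rack's underside, within 0.15 rad of upright, at rest and let go. Spare knob, steam tip, basket, cup, tray and rack within 30 mm of their starts (all of step 2 and horizontal distance between tamper and bay1 below 0.03 m and z of tamper in the frame of rack below 0.012 m and angle between tamper's own z axis and vertical below 0.15 rad and linear speed of tamper below 0.03 m/s and contact force between tamper and the fingers below 0.1 N and distance of each of spare_knob, steam_tip, basket, cup, tray, rack from where it was at the start of the episode below 0.03 m); the robot touches nothing.
It fails at once if the tamper is dropped or thrown (let go in the air rather than set down) (contact force between tamper and anything else below 0.05 N and linear speed of tamper above 0.45 m/s).
It fails at once if the spout is dropped or thrown (let go in the air rather than set down) (contact force between spout and anything else below 0.05 N and linear speed of spout above 0.45 m/s).
It fails at once if the spare knob, steam tip, basket, cup, tray or rack is moved by more than 30 mm (distance of any of spare_knob, steam_tip, basket, cup, tray, rack from where it was at the start of the episode above 0.03 m).
It also fails if it takes over 59 s, if anything falls off the work surface, if the arm or the gripper's body presses on something with over 40 N, if the wrist force passes 120 N, or if a joint passes its speed limit or range.

### The arm

A 6-joint arm with a two-finger parallel gripper is mounted at the origin on a cart in front of the work surface, level with it; the furniture and walls round the work are solid. World frame = base frame: x ahead of the robot, y to its left, z up, the work surface at z = 0. Lengths are in m, angles in rad, forces in N, time in s.
With the tool pointing down it reaches from about 0.375 to 0.9 m from the base axis. Payload 3.1 kg.
Tool frame: the origin (TCP) lies between the finger pads; the fingertips stand 8 mm ahead of it and the grasp point (between the pads) lies 11 mm behind it; z points along the fingers, y is the line along which they close (so a half turn about z gives the same grasp; the last joint's range is limited). The gripper opens to 87 mm and grips with 3 to 60 N. Pads are 19 mm wide; open, the fingers measure 117 mm over their backs; the gripper's body (75 mm by 190 mm) begins 51 mm behind the grasp point.
Start: joints at [-1.407, 0.527, 1.433, -0, 1.181, -0.178], TCP at [0.21, -0.589, 0.21] pointing down, gripper open.
Joint ranges: [-3.08, 3.08], [-0.75, 2.2], [0.22, 2.44], [-1.43, 4.57], [0, 2.65], [-2.85, 2.85]. Speed limits (rad/s): [2.79, 2.79, 3.14, 3.14, 3.14, 3.14].

### API

Orientations are given as a unit quaternion [x, y, z, w].
In Python, from rig import robot gives the robot as it stands.
- The arm moves only by the tool move_arm, never from a script. Its argument "motion" is text: rows parted by semicolons, each of 5 numbers parted by spaces: the opening, from -1 (shut) to 1 (fully open), then the shift along the tool's x, y, z normalised to -1 to 1, where 1 is 0.2 m, then the turn about the tool's z normalised to -1 to 1, where 1 is pi rad. A call has 1 to 12 rows; each row is the pose to reach, as a shift and turn from the pose commanded when the call began, along the tool's axes at that moment, turning the shorter way round; what a row does not reach only later rows make up. A row lasts 1/12 s, in which the tool goes at most 41.7 mm and 7.16 degrees, less where a joint would pass 70% of its speed; a pose out of reach is approached as far as the arm can. A call with a number of a shift or a turn outside -1 to 1 is refused whole. A call with a gripper value outside its range is refused whole. The fingers move at their own pace and stop on an object; "newtons" is the grip in N (left out, the last holds). Time passes only in rows, so rows that repeat a pose let the fingers close. It gives the time, the measured TCP pose, the force, the opening and the grip force at its end, in the units of the state.
- robot.get_obs(): the state, without advancing time (a new reading comes with each control period).
- robot.camera(name): name is "scene" or "top" or "wrist"; returns (picture, depth): 384x512x3 uint8, red, green, blue; 384x512 float32, m along the optical axis (not along the pixel's ray), 0 where there is no reading.
- robot.camera_model(name): a dict with "mtx" (3x3 intrinsics, pixels), "position" and "attitude" of the camera in the world. Camera axes: x right, y down, z forward; pixel columns grow to the right and rows downward; lengths in m; the calibration is good to about 2 mm. The wrist camera is an equidistant fisheye: a pixel r from the principal point sees the ray r / f radians off the axis. A picture is of the moment at which its call begins: read the wrist's pose just before it. camera_model takes no time and is no camera call; for the wrist camera it gives the pose at the moment of the call.
- robot.hand_in(): hands the job in; it is judged then, once.
The state is a dict: "time": time; "q": joint angles; "joint_velocities": joint speeds; "joint_torque": joint torques, N m; "position": TCP position; "tool_rot": TCP orientation; "ft_force": force on the tool from outside, world axes, zero at the start; "moment": the same for the moment, N m; "grip_width": finger opening in m; "grip_force": force on a finger pad.
Only numpy, scipy, OpenCV 4.12 (cv2) and the standard library are available. Lean on these libraries where they do the work, as an engineer would, in place of code of your own. Each camera call takes 0.05 s, during which the arm holds its last target. There are 200 camera calls.

## Working session

There is one attempt and no reset: what is moved stays moved. The work goes in short steps, Python scripts to look and compute and a tool call to move; the robot and the scene stay as the last step left them, time stands still between calls to the robot, and variables do not carry over. Pictures are saved under pics/ and viewed, at most 13 in all, crops included, and the job is handed in when it is done.

Besides the shell and the picture viewer there is one more tool, called as name(argument=value, ...), one argument or row to a line, values as JSON. move_arm: Moves the arm, as the interface text tells. Its arguments: {"type":"object","properties":{"motion":{"type":"string"},"newtons":{"type":"number"}},"required":["motion"]}

```bash
mkdir -p pics
python3 - <<'E'
from rig import robot
import cv2,numpy as np
for n in ["top","scene"]:
    p,d=robot.camera(n); np.savez(f"{n}.npz",p=p,d=d,**robot.camera_model(n))
    cv2.imwrite(f"pics/{n}.png",cv2.resize(p[:,:,::-1],(800,600),interpolation=cv2.INTER_CUBIC))
    print(robot.camera_model(n))
print(robot.get_obs())
E
```

```text
{'mtx': array([[380.96218222,   0.        , 260.59381517],
       [  0.        , 380.96218222, 195.84062673],
       [  0.        ,   0.        ,   1.        ]]), 'position': array([0.39530278, 0.0254603 , 0.97082775]), 'attitude': array([-0.70328022,  0.70643464, -0.04890244,  0.06289338])}
{'mtx': array([[455.70362011,   0.        , 251.17844507],
       [  0.        , 455.70362011, 193.55484954],
       [  0.        ,   0.        ,   1.        ]]), 'position': array([0.05756063, 0.55747363, 0.83994574]), 'attitude': array([-0.33282823,  0.87583404, -0.32513018,  0.12818139])}
{'time': 0.1, 'q': array([-1.40651373e+00,  5.28367851e-01,  1.43379926e+00, -4.58988512e-06,
        1.18139913e+00, -1.78508305e-01]), 'joint_velocities': array([-8.34416771e-04, -2.55315586e-03, -3.57815412e-03, -9.40600863e-04,
        1.71841160e-05, -7.09266220e-04]), 'joint_torque': array([-5.10397986e-04, -4.40985382e+01, -1.77150589e+01,  6.34156773e-02,
        5.34085685e-02, -3.59435217e-05]), 'position': array([ 0.20997874, -0.58793077,  0.20906482]), 'tool_rot': array([ 9.85347093e-01,  1.70558295e-01,  4.89662256e-06, -9.86781716e-04]), 'ft_force': array([-1.52892669,  0.30150486, -0.20229759]), 'moment': array([-0.0002359 ,  0.00364455,  0.0339495 ]), 'grip_force': 0.0, 'grip_width': 0.08707269533809213}
```

View pics/top.png

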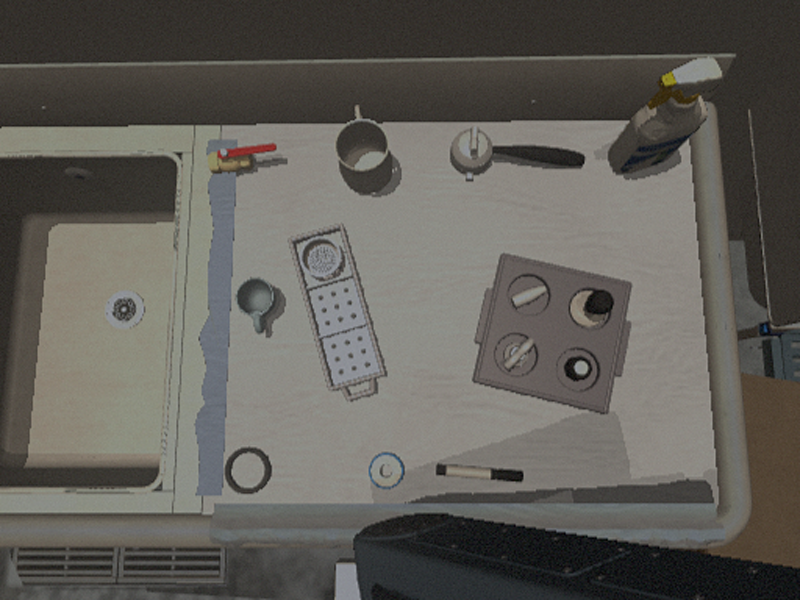

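View pics/scene.png

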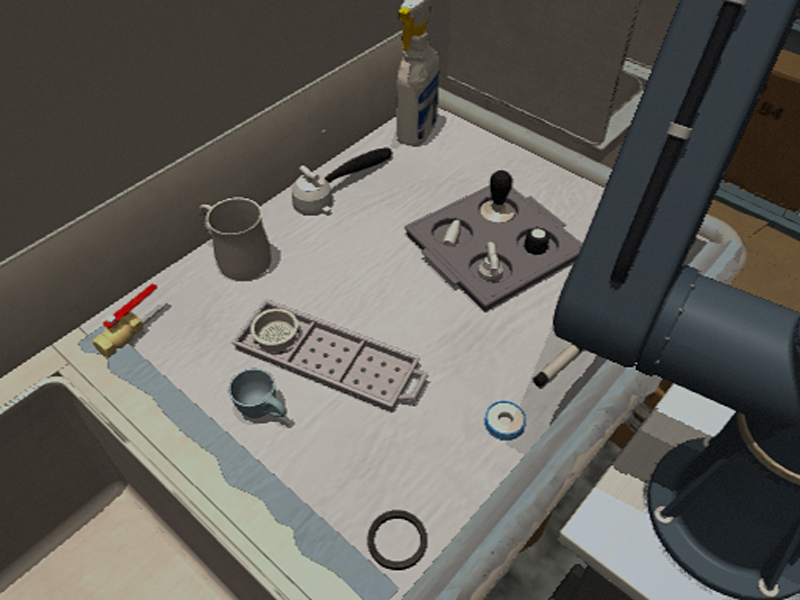

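The top view shows (800-wide pixels) the tamper at (590,305), spout at (517,354), knob at (578,368) and steam tip at (528,295). The rack has its handle at (360,392), the basket at (322,258), bay 1 at (352,355) and bay 2 at (337,305). I'll enlarge crops for accuracy.

```bash
cat > h.py <<'E'
import numpy as np,cv2
from scipy.spatial.transform import Rotation as R
def load(n): return np.load(f"{n}.npz")
def world(c,u,v,z):
    r=R.from_quat(c["attitude"]).apply(np.linalg.solve(c["mtx"],[u,v,1])); t=(z-c["position"][2])/r[2]
    return c["position"]+t*r
def depthpts(c):
    v,u=np.mgrid[:384,:512]; d=c["d"]
    r=np.stack([u,v,np.ones_like(u)],-1).reshape(-1,3)@np.linalg.inv(c["mtx"]).T*d.reshape(-1,1)
    return (R.from_quat(c["attitude"]).apply(r)+c["position"]).reshape(384,512,3)
E
python3 - <<'E'
from h import *
c=load("top"); p=c["p"][:,:,::-1]
a=cv2.resize(p[155:270,295:410],(600,600),interpolation=cv2.INTER_CUBIC)
cv2.imwrite("pics/tray.png",cv2.convertScaleAbs(a,alpha=1.5))
a=cv2.resize(p[140:260,140:260],(600,600),interpolation=cv2.INTER_CUBIC)
cv2.imwrite("pics/rack.png",cv2.convertScaleAbs(a,alpha=1.2))
for n in("top","scene"):
    P=depthpts(load(n)); np.save(n+"_P.npy",P)
    m=P[...,2]
    xy=(P[...,0]>.25)&(P[...,0]<.75)&(P[...,1]<-.05)&(P[...,1]>-.4)
    print(n,np.median(m[150:300,200:400]))
    q=P[xy&(m>.06)&(m<.11)]; print("tall",q.shape,q.mean(0) if len(q) else 0, np.histogram(q[:,0],8),np.histogram(q[:,1],8))
E
```

```text
top 0.00012212696014907154
tall (226, 3) [ 0.54182443 -0.24377829  0.08859308] (array([25, 33, 32, 37, 31, 29, 22, 17]), array([0.52491317, 0.52941877, 0.53392437, 0.53842998, 0.54293558,
       0.54744118, 0.55194678, 0.55645239, 0.56095799])) (array([ 6, 22, 24, 31, 33, 41, 37, 32]), array([-0.26598007, -0.26122852, -0.25647696, -0.25172541, -0.24697385,
       -0.24222229, -0.23747074, -0.23271918, -0.22796763]))
scene 0.0004770202161437087
tall (200, 3) [ 0.53893497 -0.23899989  0.08322922] (array([36, 33, 32, 29, 27, 20, 18,  5]), array([0.52492121, 0.52932607, 0.53373094, 0.53813581, 0.54254068,
       0.54694555, 0.55135041, 0.55575528, 0.56016015])) (array([10,  7, 24, 20, 26, 26, 50, 37]), array([-0.25924047, -0.25521487, -0.25118927, -0.24716366, -0.24313806,
       -0.23911246, -0.23508685, -0.23106125, -0.22703565]))
```

View pics/tray.png

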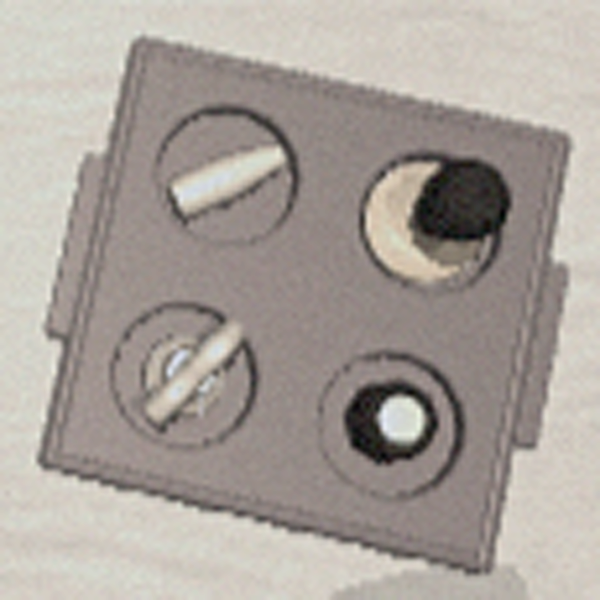

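View pics/rack.png

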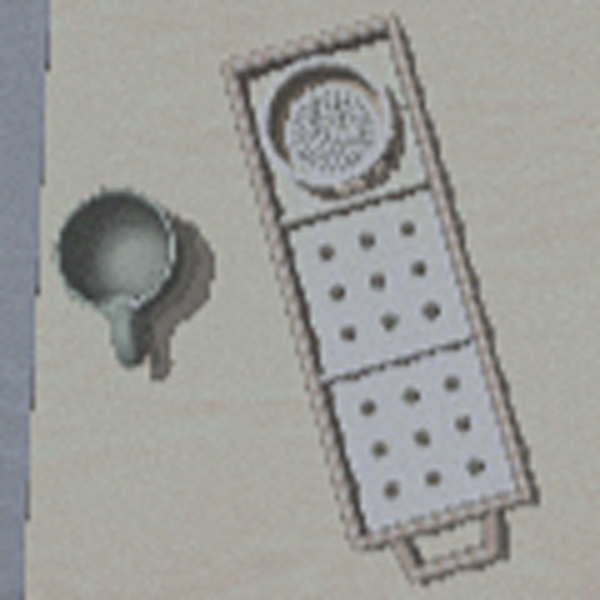

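Tray crop: spout arms run from (152,412) to (238,330), with pocket centres around (183,375) and (430,223). Rack crop: centre holes at (422,438) in bay 1 and (377,282) in bay 2.

Run:
```python
from h import *
c=load("top"); s=600/115
T=lambda x,y,z: world(c,295+(x+.5)/s-.5,155+(y+.5)/s-.5,z)
K=lambda x,y,z: world(c,140+(x+.5)/5-.5,140+(y+.5)/5-.5,z)
print("pockets",[T(*a,.02).round(4)[:2] for a in((228,175),(430,223),(183,375),(393,425))])
a,b=T(152,412,.05),T(238,330,.05); print("spout",a,b,(a+b)/2,np.degrees(np.arctan2(*(b-a)[1::-1])),np.linalg.norm(a-b))
b1,b2=K(422,438,.004),K(377,282,.004); print("bays",b1,b2,np.linalg.norm(b1-b2),np.degrees(np.arctan2(*(b2-b1)[1::-1])))
for n in("top","scene"):
    P=np.load(n+"_P.npy"); X,Y,Z=np.moveaxis(P,-1,0)
    m=(abs(X-.54)<.04)&(abs(Y+.24)<.04)
    for lo,hi in((.05,.07),(.07,.1)):
        q=P[m&(Z>lo)&(Z<hi)]
        if len(q)>5: e=cv2.minEnclosingCircle(q[:,:2].astype(np.float32)); print(n,lo,len(q),e,q[:,2].max())
    q=P[m&(Z>.028)&(Z<.045)]; print("foot",len(q),cv2.minEnclosingCircle(q[:,:2].astype(np.float32)))
    m=(abs(X-T(183,375,.02)[0])<.034)&(abs(Y-T(183,375,.02)[1])<.034)&(Z>.042)&(Z<.07)
    q=P[m]; print("spout",len(q),q.mean(0),q.max(0)[2],cv2.minAreaRect(q[:,:2].astype(np.float32)))
from rig import robot
o=robot.get_obs(); print(R.from_quat(o["tool_rot"]).as_matrix().round(3))
```

```text
pockets [array([ 0.5656, -0.1522]), array([ 0.5415, -0.2482]), array([ 0.4689, -0.1275]), array([ 0.4448, -0.2259])]
spout [ 0.4496499  -0.10789708  0.05      ] [ 0.48733215 -0.14868568  0.05      ] [ 0.46849103 -0.12829138  0.05      ] -47.266939959822146 0.05553072755608619
bays [0.46951797 0.13770303 0.004     ] [0.54997675 0.16192879 0.004     ] 0.08402679589680365 16.756800388049783
top 0.05 7 ((0.5354083776473999, -0.2353036105632782), 0.008793597109615803) 0.06940054229962844
top 0.07 221 ((0.5437089204788208, -0.2470918446779251), 0.01923370733857155) 0.09862732979048039
foot 3 ((0.54076087474823, -0.23895423114299774), 0.0028947792015969753)
spout 127 [ 0.4688575  -0.12780307  0.05103397] 0.056741436599703876 ((0.4694921672344208, -0.12892496585845947), (0.012264306657016277, 0.05703187361359596), 44.33525085449219)
scene 0.05 48 ((0.5404636859893799, -0.24201422929763794), 0.015625175088644028) 0.06992496477962318
scene 0.07 176 ((0.542000949382782, -0.24510043859481812), 0.01910497061908245) 0.09676786145392369
foot 30 ((0.5412988066673279, -0.24256259202957153), 0.010646863840520382)
spout 92 [ 0.46732631 -0.12396763  0.05132454] 0.058512345392587095 ((0.4686945378780365, -0.12600409984588623), (0.01279020681977272, 0.05330069735646248), 43.2147331237793)
[[ 0.942  0.336 -0.   ]
 [ 0.336 -0.942  0.002]
 [ 0.    -0.002 -1.   ]]
```

move_arm(
  motion="1 1 -0.5 0 0;1 1 -0.5 0 0;1 1 -0.5 0 0;1 1 -0.5 0 0;1 1 -0.5 0 0;1 1 -0.5 0 0;1 1 -0.5 0 0",
  newtons=25,
)

```text
time: 0.68
position: [0.367, -0.4231, 0.2095]
tool_rot: [0.985, 0.173, 0.0, -0.001]
ft_force: [-0.9, 0.5, 0.3]
grip_width: 0.0871
grip_force: 0.0
```

move_arm(
  motion="1 1 -0.5 0 0;1 1 -0.5 0 0;1 1 -0.5 0 0;1 1 -0.5 0 0;1 1 -0.5 0 0;1 1 -0.5 0 0;1 1 -0.5 0 0;1 1 -0.5 0 0",
)

```text
time: 1.35
position: [0.5196, -0.2659, 0.2096]
tool_rot: [0.985, 0.171, -0.001, 0.0]
ft_force: [0.3, -0.0, 0.3]
grip_width: 0.0871
grip_force: 0.0
```

```bash
cat >> h.py <<'E'
def go(x,y,z,ax=None):
    "shift (units) and turn to TCP target; ax = closing-axis angle deg"
    from rig import robot
    o=robot.get_obs(); M=R.from_quat(o["tool_rot"]).as_matrix()
    cur=np.degrees(np.arctan2(M[1,1],M[0,1])); t=0
    if ax is not None: t=-((ax-cur+90)%180-90)/180
    print("t",round(o["time"],2),"pos",o["position"].round(4),"ax",cur.round(2),"w",round(o["grip_width"],4),"F",o["ft_force"].round(1),"q",o["q"].round(2))
    print("shift",(M.T@(np.array([x,y,z])-o["position"])/.2).round(4),"turn",round(t,4))
E
python3 -c "
from h import *
go(.5425,-.247,.059)"
```

```text
t 1.35 pos [ 0.5196 -0.2659  0.2096] ax -70.26 w 0.0871 F [ 0.3 -0.   0.3] q [-0.66  0.47  1.54 -0.    1.13  0.56]
shift [ 0.1405 -0.0505  0.7526] turn 0
```

move_arm(
  motion="1 0.14 -0.05 0 0;1 0.14 -0.05 0 0;1 0.14 -0.05 0.2 0;1 0.14 -0.05 0.4 0;1 0.14 -0.05 0.55 0;1 0.14 -0.05 0.65 0;1 0.14 -0.05 0.72 0;1 0.14 -0.05 0.75 0;1 0.14 -0.05 0.75 0;1 0.14 -0.05 0.75 0",
)

```text
time: 2.18
position: [0.5423, -0.2483, 0.0602]
tool_rot: [0.985, 0.17, 0.0, 0.0]
ft_force: [0.3, -1.0, 0.2]
grip_width: 0.0867
grip_force: 0.0
```

Run:
```python
from h import *
from rig import robot
go(.5425,-.247,.059)
p,d=robot.camera("wrist"); cv2.imwrite("pics/w1.png",p[:,:,::-1])
```

```text
t 2.18 pos [ 0.5423 -0.2483  0.0602] ax -70.44 w 0.0867 F [ 0.3 -1.   0.2] q [-0.62  0.69  1.62 -0.    0.83  0.61]
shift [ 0.0033 -0.006   0.0062] turn 0
```

View pics/w1.png

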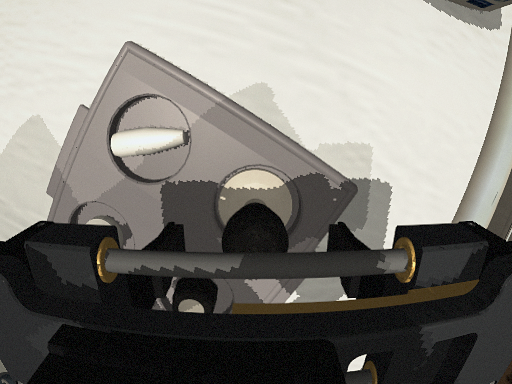

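The knob, at about (255,230), sits between the open fingers at (172,237) and (340,237). It is well centred, so I'll close the gripper.

move_arm(
  motion="-1 0 0 0 0;-1 0 0 0 0;-1 0 0 0 0;-1 0 0 0 0;-1 0 0 0 0;-1 0 0 0 0;-1 0 0 0 0;-1 0 0 0 0;-1 0 0 0 0;-1 0 0 0 0;-1 0 0 0 0;-1 0 0 0 0",
  newtons=30,
)

```text
time: 3.23
position: [0.5428, -0.2473, 0.0599]
tool_rot: [0.985, 0.171, 0.0, 0.0]
ft_force: [-0.0, -1.3, -0.4]
grip_width: 0.036
grip_force: 30.0
```

move_arm(
  motion="-1 0 0 -0.02 0;-1 0 0 -0.05 0;-1 0 0 -0.1 0;-1 0 0 -0.2 0;-1 0 0 -0.32 0;-1 0 0 -0.45 0;-1 0 0 -0.55 0;-1 0 0 -0.62 0;-1 0 0 -0.65 0;-1 0 0 -0.65 0",
)

```text
time: 4.07
position: [0.5433, -0.2473, 0.1922]
tool_rot: [0.985, 0.171, 0.001, 0.001]
ft_force: [-0.4, -0.3, -4.2]
grip_width: 0.0355
grip_force: 30.0
```

Run:
```python
from h import *
from rig import robot
go(.4695,.1377,.2)
p,d=robot.camera("scene"); cv2.imwrite("pics/s2.png",p[:,:,::-1])
```

```text
t 4.07 pos [ 0.5433 -0.2473  0.1922] ax -70.36 w 0.0355 F [-0.4 -0.3 -4.2] q [-0.61  0.51  1.53  0.    1.1   0.61]
shift [ 0.2996 -1.9371 -0.0444] turn 0
```

View pics/s2.png

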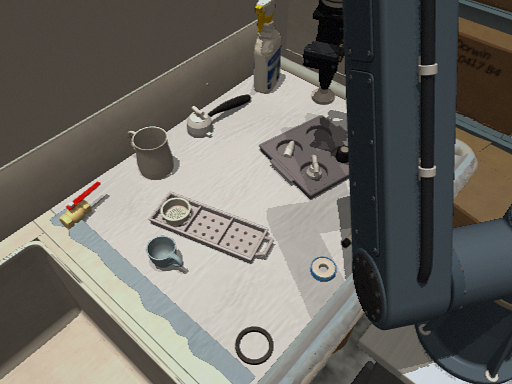

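The tamper is lifted, with its foot at (323,97), and hangs upright. Next I'll carry it to bay 1.

move_arm(
  motion="-1 0.01 -0.06 0 0;-1 0.03 -0.16 0 0;-1 0.04 -0.28 0 0;-1 0.06 -0.42 0 0;-1 0.08 -0.56 0 0;-1 0.1 -0.7 0 0;-1 0.12 -0.82 0 0;-1 0.14 -0.92 0 0;-1 0.15 -0.97 0 0;-1 0.15 -0.97 0 0",
)

```text
time: 4.95
position: [0.5035, -0.0512, 0.1889]
tool_rot: [0.985, 0.172, -0.002, -0.001]
ft_force: [0.4, -0.3, -4.6]
grip_width: 0.0361
grip_force: 30.0
```

move_arm(
  motion="-1 0.01 -0.06 0 0;-1 0.03 -0.16 0 0;-1 0.04 -0.28 0 0;-1 0.06 -0.42 0 0;-1 0.08 -0.56 0 0;-1 0.1 -0.7 0 0;-1 0.12 -0.82 0 0;-1 0.14 -0.92 0 0;-1 0.15 -0.967 0 0;-1 0.15 -0.967 0 0;-1 0.15 -0.967 0 0",
)

```text
time: 5.87
position: [0.4694, 0.1375, 0.1899]
tool_rot: [0.985, 0.171, 0.0, 0.0]
ft_force: [0.5, -0.6, -3.6]
grip_width: 0.036
grip_force: 30.0
```

Run:
```python
from h import *
from rig import robot
go(.4695,.1377,.058)
p,d=robot.camera("wrist"); cv2.imwrite("pics/w3.png",p[:,:,::-1])
```

```text
t 5.87 pos [0.4694 0.1375 0.1899] ax -70.32 w 0.036 F [ 0.5 -0.6 -3.6] q [ 0.06  0.37  1.79 -0.    0.98  1.28]
shift [ 0.001  -0.0012  0.6593] turn 0
```

View pics/w3.png

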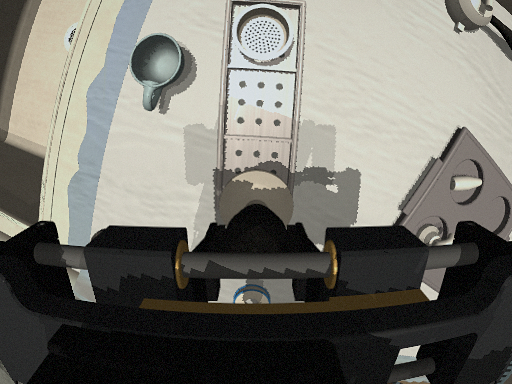

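The foot at (255,200) lines up with bay 1. I'll lower it, fast first and then slowly.

move_arm(
  motion="-1 0 0 0.06 0;-1 0 0 0.16 0;-1 0 0 0.28 0;-1 0 0 0.39 0;-1 0 0 0.48 0;-1 0 0 0.55 0;-1 0 0 0.59 0;-1 0 0 0.61 0;-1 0 0 0.62 0;-1 0 0 0.63 0;-1 0 0 0.64 0;-1 0 0 0.645 0",
)

```text
time: 6.92
position: [0.4695, 0.138, 0.0615]
tool_rot: [0.985, 0.171, 0.001, 0.0]
ft_force: [0.5, -0.2, -3.2]
grip_width: 0.0358
grip_force: 30.0
```

```bash
python3 -c "
from h import *
go(.4695,.1377,.058)"
```

```text
t 6.92 pos [0.4695 0.138  0.0615] ax -70.36 w 0.0358 F [ 0.5 -0.2 -3.2] q [ 0.06  0.6   1.9  -0.    0.65  1.29]
shift [-0.0007  0.0015  0.0173] turn 0
```

move_arm(
  motion="-1 0 0 0.005 0;-1 0 0 0.01 0;-1 0 0 0.015 0;-1 0 0 0.02 0;-1 0 0 0.025 0;-1 0 0 0.025 0",
)

```text
time: 7.42
position: [0.4694, 0.1381, 0.0577]
tool_rot: [0.985, 0.171, 0.001, 0.0]
ft_force: [-2.2, -0.9, 12.4]
grip_width: 0.036
grip_force: 30.0
```

It is resting on the bay floor. I'll release it and rise, then turn the tool for the spout on the way there.

move_arm(
  motion="-1 0 0 -0.008 0;0.1 0 0 -0.008 0;0.3 0 0 -0.008 0;0.6 0 0 -0.008 0;1 0 0 -0.008 0;1 0 0 -0.008 0;1 0 0 -0.008 0;1 0 0 -0.008 0;1 0 0 -0.008 0;1 0 0 -0.008 0",
)

```text
time: 8.25
position: [0.4689, 0.1381, 0.0575]
tool_rot: [0.985, 0.171, -0.0, -0.0]
ft_force: [-0.1, 0.2, -0.2]
grip_width: 0.0845
grip_force: 0.0
```

move_arm(
  motion="1 0 0 -0.05 0;1 0 0 -0.15 0;1 0 0 -0.3 0;1 0 0 -0.5 0;1 0 0 -0.65 0;1 0 0 -0.65 0;1 0 0 -0.65 0",
)

```text
time: 8.83
position: [0.4702, 0.1382, 0.19]
tool_rot: [0.985, 0.171, 0.003, 0.0]
ft_force: [-0.7, -0.1, -1.3]
grip_width: 0.0871
grip_force: 0.0
```

Run:
```python
from h import *
from rig import robot
p,d=robot.camera("top"); c=dict(robot.camera_model("top"),d=d); P=depthpts(c); X,Y,Z=np.moveaxis(P,-1,0)
q=P[(abs(X-.47)<.05)&(abs(Y-.138)<.05)&(Z>.07)&(Z<.11)]; print(cv2.minEnclosingCircle(q[:,:2].astype(np.float32)),q[:,2].max(),q[:,2].mean()) if len(q) else print("none")
p,d=robot.camera("wrist"); cv2.imwrite("pics/w4.png",p[:,:,::-1])
go(.469,-.1275,.034,44.5)
```

```text
((0.46672093868255615, 0.12216511368751526), 0.009854576550424099) 0.08825448206158781 0.0801653269849682
t 8.93 pos [0.468  0.138  0.1873] ax -70.36 w 0.0873 F [-1.5 -0.1 -0.8] q [0.06 0.38 1.79 0.   0.97 1.29]
shift [-0.4407  1.2523  0.7667] turn 0.3619
```

View pics/w4.png

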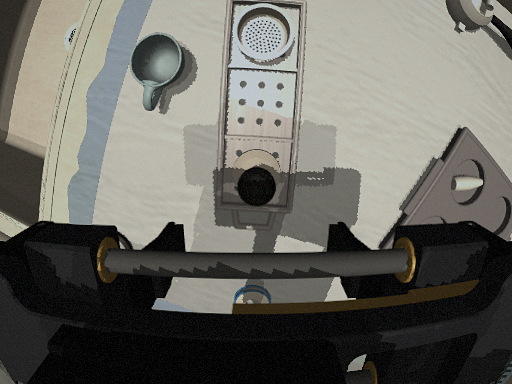

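The tamper stands upright in bay 1, with its knob at (256,186). Now the spout.

move_arm(
  motion="1 -0.05 0.15 0 0;1 -0.12 0.34 0 0;1 -0.19 0.53 0 0;1 -0.26 0.73 0 0;1 -0.33 0.92 0 0;1 -0.35 1 0 0;1 -0.35 1 0 0",
)

```text
time: 9.52
position: [0.47, -0.0775, 0.186]
tool_rot: [0.986, 0.168, -0.001, -0.0]
ft_force: [-0.6, 0.3, 0.3]
grip_width: 0.0873
grip_force: 0.0
```

move_arm(
  motion="1 -0.09 0.25 0 0.03;1 -0.09 0.25 0 0.07;1 -0.09 0.25 0 0.11;1 -0.09 0.25 0 0.15;1 -0.09 0.25 0 0.19;1 -0.09 0.25 0 0.23;1 -0.09 0.25 0 0.27;1 -0.09 0.25 0.2 0.31;1 -0.09 0.25 0.35 0.34;1 -0.09 0.25 0.4 0.362;1 -0.09 0.25 0.4 0.362;1 -0.09 0.25 0.4 0.362",
)

```text
time: 10.52
position: [0.4689, -0.1255, 0.1062]
tool_rot: [0.923, -0.386, -0.002, -0.0]
ft_force: [0.0, 0.0, 0.2]
grip_width: 0.0871
grip_force: 0.0
```

Run:
```python
from h import *
from rig import robot
go(.469,-.1275,.034,44.5)
p,d=robot.camera("wrist"); cv2.imwrite("pics/w5.png",p[:,:,::-1])
```

```text
t 10.52 pos [ 0.4689 -0.1255  0.1062] ax -135.37 w 0.0871 F [0.  0.  0.2] q [-0.49  0.51  1.87  0.    0.76  1.87]
shift [0.009  0.0061 0.3609] turn 0.0007
```

View pics/w5.png

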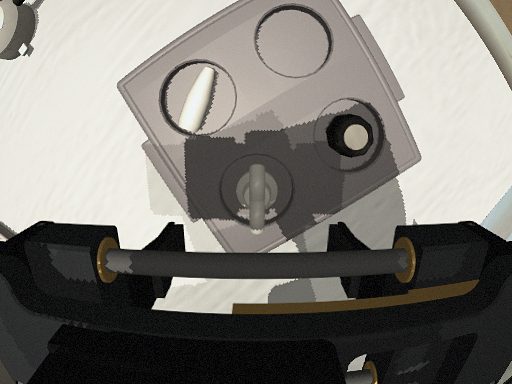

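The spout arms run straight down the image at column 257, midway between the fingers (173 and 340). I'll descend and grip.

move_arm(
  motion="1 0.01 0.005 0.06 0;1 0.01 0.005 0.14 0;1 0.01 0.005 0.22 0;1 0.01 0.005 0.28 0;1 0.01 0.005 0.32 0;1 0.01 0.005 0.34 0;1 0.01 0.005 0.36 0;1 0.01 0.005 0.36 0;1 0.01 0.005 0.36 0",
)

```text
time: 11.32
position: [0.4711, -0.1292, 0.036]
tool_rot: [0.922, -0.387, 0.0, 0.0]
ft_force: [0.3, 0.2, 0.6]
grip_width: 0.0867
grip_force: 0.0
```

move_arm(
  motion="-1 0 0 0 0;-1 0 0 0 0;-1 0 0 0 0;-1 0 0 0 0;-1 0 0 0 0;-1 0 0 0 0;-1 0 0 0 0;-1 0 0 0 0;-1 0 0 0 0;-1 0 0 0 0;-1 0 0 0 0;-1 0 0 0 0",
  newtons=20,
)

```text
time: 12.32
position: [0.4707, -0.1291, 0.0355]
tool_rot: [0.922, -0.387, -0.0, -0.0]
ft_force: [0.3, -0.3, -0.1]
grip_width: 0.015
grip_force: 0.0
```

```bash
python3 -c "
from h import *
go(.55,.162,.2,106.8)"
```

```text
t 12.32 pos [ 0.4707 -0.1291  0.0355] ax -135.52 w 0.015 F [ 0.3 -0.3 -0.1] q [-0.5   0.65  1.91  0.    0.58  1.87]
shift [-0.7608 -1.3025 -0.8223] turn -0.3462
```

move_arm(
  motion="-1 0 0 0 0;-1 0 0 0 0;-1 0 0 0 0;-1 0 0 0 0",
)

```text
time: 12.65
position: [0.4708, -0.1291, 0.0356]
tool_rot: [0.922, -0.387, 0.0, -0.0]
ft_force: [0.4, 0.6, 1.8]
grip_width: 0.012
grip_force: 19.9
```

move_arm(
  motion="-1 0 0 -0.02 0;-1 0 0 -0.05 0;-1 0 0 -0.1 0;-1 0 0 -0.2 0;-1 0 0 -0.33 0;-1 0 0 -0.46 0;-1 0 0 -0.59 0;-1 0 0 -0.7 0;-1 0 0 -0.76 0;-1 0 0 -0.8 0;-1 0 0 -0.8 0",
)

```text
time: 13.57
position: [0.4716, -0.1295, 0.1978]
tool_rot: [0.922, -0.387, 0.002, 0.0]
ft_force: [0.3, -0.6, -1.6]
grip_width: 0.0118
grip_force: 19.8
```

Run:
```python
from h import *
from rig import robot
go(.55,.162,.2,106.8)
p,d=robot.camera("wrist"); cv2.imwrite("pics/w6.png",p[:,:,::-1])
```

```text
t 13.57 pos [ 0.4716 -0.1295  0.1978] ax -135.52 w 0.0118 F [ 0.3 -0.6 -1.6] q [-0.5   0.36  1.78 -0.    0.99  1.87]
shift [-0.7651 -1.3012 -0.0127] turn -0.3462
```

View pics/w6.png

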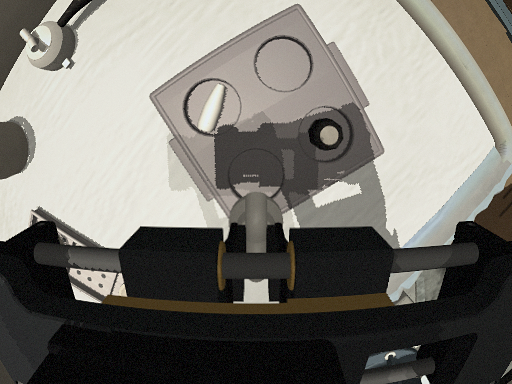

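The spout is held by its arms, centred at (257,225), and the pocket is empty. I'll carry it to bay 2.

move_arm(
  motion="-1 -0.03 -0.06 0 0;-1 -0.09 -0.15 0 0;-1 -0.16 -0.27 0 -0.03;-1 -0.24 -0.41 0 -0.06;-1 -0.32 -0.55 0 -0.1;-1 -0.4 -0.69 0 -0.13;-1 -0.48 -0.82 0 -0.16;-1 -0.54 -0.92 0 -0.18;-1 -0.57 -0.98 0 -0.19;-1 -0.585 -1 0 -0.2;-1 -0.585 -1 0 -0.2",
)

```text
time: 14.53
position: [0.5309, 0.095, 0.1946]
tool_rot: [0.997, -0.082, -0.001, 0.0]
ft_force: [0.1, -0.1, -1.1]
grip_width: 0.0119
grip_force: 19.8
```

```bash
python3 -c "
from h import *
go(.55,.162,.15,106.8)"
```

```text
t 14.53 pos [0.5309 0.095  0.1946] ax -99.4 w 0.0119 F [ 0.1 -0.1 -1.1] q [-0.03  0.43  1.66 -0.    1.05  1.71]
shift [ 0.04   -0.3462  0.2227] turn -0.1455
```

move_arm(
  motion="-1 0 -0.05 0 -0.02;-1 0.01 -0.12 0 -0.04;-1 0.02 -0.2 0 -0.07;-1 0.03 -0.28 0.02 -0.1;-1 0.04 -0.33 0.06 -0.13;-1 0.04 -0.346 0.12 -0.145;-1 0.04 -0.346 0.18 -0.145;-1 0.04 -0.346 0.22 -0.145;-1 0.04 -0.346 0.22 -0.145;-1 0.04 -0.346 0.22 -0.145",
)

```text
time: 15.37
position: [0.5504, 0.1602, 0.1511]
tool_rot: [0.99, 0.143, -0.001, 0.0]
ft_force: [-0.5, -0.6, -2.2]
grip_width: 0.0117
grip_force: 19.8
```

Run:
```python
from h import *
from rig import robot
go(.55,.162,.0335,106.8)
p,d=robot.camera("wrist"); cv2.imwrite("pics/w7.png",p[:,:,::-1])
```

```text
t 15.37 pos [0.5504 0.1602 0.1511] ax -73.53 w 0.0117 F [-0.5 -0.6 -2.2] q [ 0.09  0.53  1.62 -0.    0.99  1.37]
shift [ 0.0017 -0.0092  0.5878] turn -0.0018
```

View pics/w7.png

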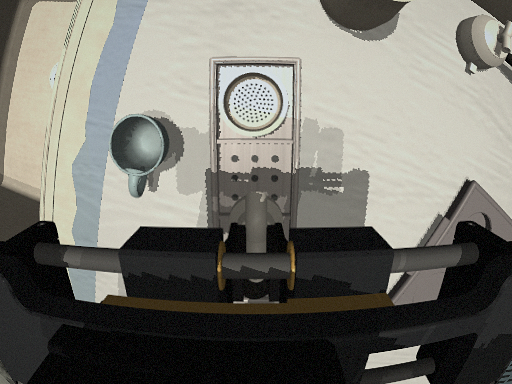

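The spout sits over bay 2, parallel to the rack, and the path is clear. I'll lower it gently.

move_arm(
  motion="-1 0 -0.009 0.05 0;-1 0 -0.009 0.13 0;-1 0 -0.009 0.23 0;-1 0 -0.009 0.33 0;-1 0 -0.009 0.42 0;-1 0 -0.009 0.49 0;-1 0 -0.009 0.53 0;-1 0 -0.009 0.55 0;-1 0 -0.009 0.56 0;-1 0 -0.009 0.57 0;-1 0 -0.009 0.575 0;-1 0 -0.009 0.575 0",
)

```text
time: 16.42
position: [0.5508, 0.1632, 0.0371]
tool_rot: [0.99, 0.144, 0.001, 0.0]
ft_force: [0.9, -0.4, -1.1]
grip_width: 0.0117
grip_force: 19.8
```

move_arm(
  motion="-1 0 0 0.005 0;-1 0 0 0.01 0;-1 0 0 0.015 0;-1 0 0 0.015 0",
)

```text
time: 16.75
position: [0.5505, 0.1632, 0.0337]
tool_rot: [0.99, 0.144, 0.0, -0.0]
ft_force: [0.1, 0.8, -1.5]
grip_width: 0.0119
grip_force: 19.8
```

move_arm(
  motion="-1 0 0 0.004 0;-1 0 0 0.008 0;-1 0 0 0.012 0;-1 0 0 0.012 0",
)

```text
time: 17.08
position: [0.5508, 0.1635, 0.0334]
tool_rot: [0.99, 0.144, 0.001, -0.0]
ft_force: [-2.9, 0.4, 12.7]
grip_width: 0.0117
grip_force: 20.0
```

It has touched the floor. I'll ease off slightly, release and retreat.

move_arm(
  motion="-1 0 0 -0.008 0;-0.6 0 0 -0.008 0;-0.5 0 0 -0.008 0;-0.3 0 0 -0.008 0;0 0 0 -0.008 0;0.2 0 0 -0.008 0;0.3 0 0 -0.008 0;0.3 0 0 -0.008 0;0.3 0 0 -0.008 0;0.3 0 0 -0.008 0",
)

```text
time: 17.92
position: [0.5502, 0.1632, 0.0327]
tool_rot: [0.99, 0.144, -0.0, -0.0]
ft_force: [-0.2, -1.1, 0.1]
grip_width: 0.0542
grip_force: 0.0
```

move_arm(
  motion="0.3 0 0 -0.03 0;0.3 0 0 -0.08 0;0.3 0 0 -0.15 0;0.3 0 0 -0.25 0;0.3 0 0 -0.4 0;0.3 0 0 -0.55 0;0.3 0 0 -0.7 0;0.3 0 0 -0.8 0;0.3 0 0 -0.8 0;0.3 0 0 -0.8 0",
)

```text
time: 18.75
position: [0.5511, 0.1633, 0.195]
tool_rot: [0.99, 0.144, 0.002, 0.0]
ft_force: [0.8, 0.1, -0.0]
grip_width: 0.0562
grip_force: 0.0
```

Run:
```python
from h import *
from rig import robot
go(.55,.162,.2)
a=robot.camera("wrist")[0]; b=robot.camera("scene")[0]
i=np.hstack([cv2.resize(a,(400,300)),cv2.resize(b[150:270,130:290],(400,300),interpolation=cv2.INTER_CUBIC)])
cv2.imwrite("pics/end.png",i[:,:,::-1])
```

```text
t 18.75 pos [0.5511 0.1633 0.195 ] ax -73.41 w 0.0562 F [ 0.8  0.1 -0. ] q [0.09 0.48 1.58 0.   1.08 1.38]
shift [-0.0072  0.0046 -0.0248] turn 0
```

View pics/end.png

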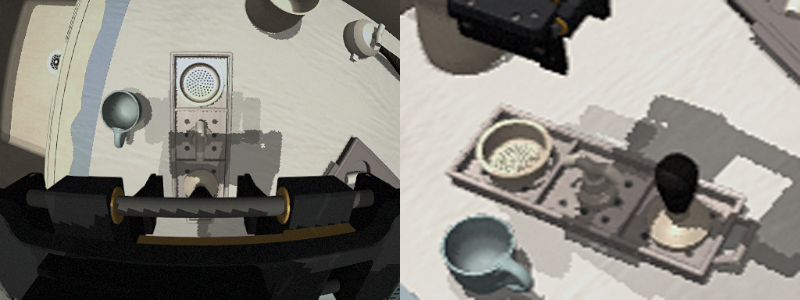

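The tamper at (677,200) stands upright in bay 1 and the spout at (597,185) stands upright in bay 2. Nothing else has moved, so I'm handing in.

```bash
python3 -c "
from rig import robot
print(robot.hand_in())"
```

```text
the job is handed in; nothing more can be done
None
```

The job is handed in at about 19 s on the robot's clock: the final pictures show the tamper upright in the first bay and the spout upright in the middle bay, both let go, with no other part visibly moved; no verdict came back.

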